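# Take the goldsmith's pile of forming tools apart and put each tool away

### The arm

A 6-joint arm with a two-finger parallel gripper is mounted at the origin on the work surface. World frame = base frame: x ahead of the robot, y to its left, z up, the work surface at z = 0. Lengths are in m, angles in rad, forces in N, time in s.
With the tool pointing down it reaches from about 0.35 to 0.85 m from the base axis. Payload 8.1 kg.
Tool frame: the origin (TCP) lies on the centre line of the jaws, within the pads' length; the fingertips stand 17 mm ahead of it and the grasp point (between the pads) lies 2 mm behind it; z points along the fingers, y is the line along which they close (so a half turn about z gives the same grasp; the last joint's range is limited). The gripper opens to 93 mm and grips with 3 to 60 N. Pads are 15 mm wide; open, the fingers measure 128 mm over their backs; the gripper's body (75 mm by 188 mm) begins 65 mm behind the grasp point.
Start: joints at [-1.241, 0.13, 1.488, -0, 1.523, -0.085], TCP at [0.242, -0.549, 0.236] pointing down, gripper open.
Joint ranges: [-2.96, 2.96], [-0.89, 2.26], [0.02, 2.5], [-1.34, 4.48], [0, 2.73], [-2.66, 2.66]. Speed limits (rad/s): [2.39, 2.39, 2.79, 3.14, 3.14, 3.14].

### API

Orientations are given as a rotation vector (axis times angle).
In Python, from plant import status, eyes, robot gives the robot as it stands. The module is installed in compiled form; this text tells all that it offers.
- The arm moves only by the tool servo_tool, never from a script. Its argument "plan" is text: rows parted by semicolons, each of 4 numbers parted by spaces: the shift along the tool's x, y, z in m, then the turn about the tool's z in degrees. A call has 1 to 12 rows; each row is the pose to reach, as a shift and turn from the pose commanded when the call began, along the tool's axes at that moment; what a row does not reach only later rows make up. A row lasts 1/12 s, in which the tool goes at most 41.7 mm and 7.16 degrees, less where a joint would pass 70% of its speed; a pose out of reach is approached as far as the arm can. A call with a gripper value outside its range is refused whole. "grip" is the closure, from -1 (fully open) to 1 (shut), set as the call begins (left out, the last holds). The fingers move at their own pace and stop on an object; "grip_force" is the grip in N (left out, the last holds). Time passes only in rows, so rows that repeat a pose let the fingers close. It gives the time, the measured TCP pose, the force, the opening and the grip force at its end, in the units of the state.
- status.read_state(): the state, without advancing time (a new reading comes with each control period).
- eyes.read_camera(name): name is "side" or "top" or "wrist"; returns a dict with "image" (400x640x3 uint8, blue, green, red), "fovy" (degrees; the focal length in pixels is half the picture's height over the tangent of half this angle, whatever the lens; pixels are square), "cx", "cy" (the principal point, pixels), "world_from_camera" (4x4, takes a point from camera to world coordinates); the wrist camera has in their place "hand_eye" (4x4, takes a point from camera to tool coordinates, whose origin is the TCP and whose axes are the flange's). Camera axes: x right, y down, z forward; pixel columns grow to the right and rows downward; lengths in m; the calibration is good to about 2 mm. The wrist camera is an equidistant fisheye: a pixel r from the principal point sees the ray r / f radians off the axis. A picture is of the moment at which its call begins: read the wrist's pose just before it. There is no depth.
- robot.close_job(): hands the job in; it is judged then, once.
The state is a dict: "t": time; "q": joint angles; "dq": joint speeds; "joint_torque": joint torques, N m; "tool_pos": TCP position; "orientation": TCP orientation; "force": force on the tool from outside, world axes, zero at the start; "wrist_torque": the same for the moment, N m; "opening": finger opening in m; "gripper_force": force on a finger pad.
Only numpy, scipy, OpenCV 4.12 (cv2) and the standard library are available. Lean on these libraries where they do the work, as an engineer would, in place of code of your own. Each camera call takes 0.05 s, during which the arm holds its last target. There are 200 camera calls.

### The job

To clear the bench, the forming tools were piled up on the bench block: take the pile apart and put every piece away, upright, in its own place. The little round tin goes flat into the empty cell of the tin tray, the doming cube into the square well of its punch stand, the round disc cutter into the round recess of its stand, and the bench block in the middle of the black rubber pad, square with it. Set each one down gently, never tip one over or let it drop, and leave the caliper and the eye loupe where they lie.

Things in the scene. Friction and masses are not known exactly. Their poses are not given: they have to be found in the camera images.
- tin: Small round aluminium findings tin with a glass-topped lid, the top of the pile; body 30 mm in diameter, lid 32 mm in diameter over the upper 6 mm, 20 mm tall, about 35 g. Origin: centre of its underside, z up. It stands on the doming cube.
- doming_cube: Steel doming (dapping) cube, edge 38 mm, with round dark hollows in its faces (flat for handling), about 0.40 kg. Origin: centre of its underside, x and y along its edges, z up. It stands on the disc cutter, turned by any amount.
- disc_cutter: Round dark steel disc cutter, a cylinder 54 mm in diameter and 32 mm tall, made of two plates with a 1.3 mm slot between them 19 mm up, small dark holes in its top, about 0.50 kg. Origin: centre of its underside, z up. It stands on the bench block.
- bench_block: Bright steel bench block, a square slab 60 x 60 x 22 mm, about 0.62 kg, at the bottom of the pile, flat on the bench. Origin: centre of its underside, x and y along its edges, z up. The pile is 112 mm tall: origins 0, 22, 54 and 92 mm above the bench, up to 3 mm off one another sideways.
- rubber_pad: Black rubber pad, square, 88 x 88 x 10 mm, fixed on the bench: the place of the bench block. Origin: centre of its underside, x and y along its edges; top 10 mm above the origin.
- doming_stand: Wooden punch stand of the doming cube, fixed: a block 24 mm tall with a square well 55 x 55 mm (sides along x, y), 8 mm deep, floor 16 mm above the bench. Origin: under the well's centre, at bench height. Block from x = -42 to 100, y = -46 to 46 mm; at x = 66 and 85 two rows (along y) of ball-ended steel punches, tops 72 mm above the bench, nothing tall within 58 mm of the well's centre.
- cutter_stand: Wooden stand of the disc cutter, fixed: a block 20 mm tall with a round recess 72 mm in diameter, 6 mm deep, floor 14 mm above the bench. Origin: under the recess's centre, at bench height. Block from x = -45 to 85, y = -46 to 46 mm; at x = 68 a row (along y) of five straight steel punches, tops 48 mm above the bench.
- tin_tray: Low wooden tray for tins, fixed; rim and partition 7 mm tall, 4 mm thick, floor 3 mm above the bench. Origin: under the centre of its empty cell, at bench height; cell 64 (x) by 70 mm (y) inside. Behind it, in a narrower cell, two like tins (fixed) at x = 55, y = -17.5 and 17.5 mm, tops 23 mm above the bench. Tray from x = -36 to 78, y = -39 to 39 mm.
- caliper: Bystander: small digital caliper, 155 mm long (along its x) with a black slide, lying loose on the bench, 12 mm tall. Origin: at bench height under the middle of its beam. To be left alone.
- loupe: Bystander: black plastic eye loupe, a short cone 30 mm tall standing on its narrow end, 25 mm in diameter at the foot and 36 mm at the glass on top, loose on the bench. Origin: centre of its underside, z up. To be left alone.

How it is judged:
By the outcome, as a careful person would: the job done as asked, in the order asked, and still so for the second after the job is handed in, with the robot touching nothing.
It also fails if it takes over 115 s, if anything falls off the work surface, if the arm or the gripper's body presses on something with over 40 N, if the wrist force passes 120 N, or if a joint passes its speed limit or range.

## Working session

There is one attempt and no reset: what is moved stays moved. The work goes in short steps, Python scripts to look and compute and a tool call to move; the robot and the scene stay as the last step left them, time stands still between calls to the robot, and variables do not carry over. Pictures are saved under pics/ and viewed, at most 14 in all, crops included, and the job is handed in when it is done.

Besides the shell and the picture viewer there is one more tool, called after "Call:" as name(argument=value, ...) on one line, values as JSON. servo_tool: Moves the arm, as the interface text tells. Its arguments: {"type":"object","properties":{"plan":{"type":"string"},"grip":{"type":"number"},"grip_force":{"type":"number"}},"required":["plan"]}

```bash
mkdir -p pics
python3 - <<'E'
from plant import status, eyes
import cv2,numpy as np
s=status.read_state();print({k:np.round(v,4).tolist() for k,v in s.items()})
for n in("top","side"):
    c=eyes.read_camera(n);cv2.imwrite(f"pics/{n}0.png",c["image"]);print(n,c["fovy"],c["cx"],c["cy"],np.round(c["world_from_camera"],4).tolist())
E
```

```text
{'t': 0.0, 'q': [-1.2414, 0.1312, 1.4892, 0.0, 1.523, -0.0854], 'dq': [0.0008, -0.0006, -0.0001, 0.0007, 0.0027, -0.0011], 'joint_torque': [0.0018, -55.9849, -49.1757, 0.0769, 0.0358, -0.0001], 'tool_pos': [0.2417, -0.5486, 0.2346], 'orientation': [-3.0725, -0.6466, 0.0003], 'force': [-0.2684, -0.2048, -0.3224], 'wrist_torque': [0.0345, 0.0359, -0.0128], 'gripper_force': 0.0, 'opening': 0.0928}
top 44.47492293407898 312.2396708444514 198.44033852320587 [[0.0133, -0.9881, 0.1535, 0.4428], [-0.9997, -0.0104, 0.02, -0.0125], [-0.0182, -0.1537, -0.9879, 1.2127], [0.0, 0.0, 0.0, 1.0]]
side 48.08153219266195 312.333125305964 206.13867186143509 [[-0.9783, -0.1155, 0.172, 0.3812], [-0.2062, 0.6222, -0.7552, 0.8923], [-0.0198, -0.7743, -0.6325, 0.8263], [0.0, 0.0, 0.0, 1.0]]
```

View pics/top0.png

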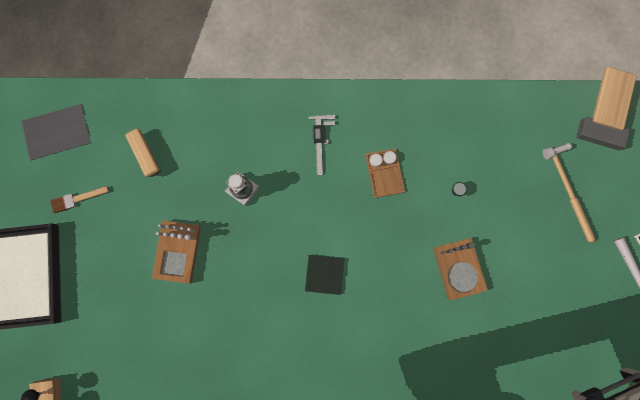

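View pics/side0.png

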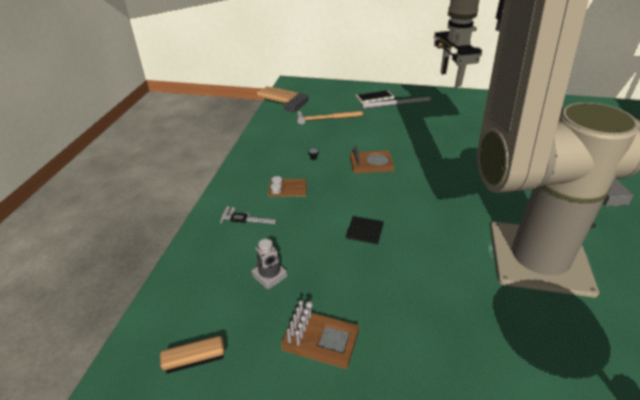

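The top view shows the pile at about (240,187), the doming stand well (174,264), the tin tray cell (386,182), the pad (325,275), the cutter recess (462,277), the loupe (460,189) and the caliper (320,145). The side view agrees.

```bash
cat > h.py <<'E'
import cv2,numpy as np
from scipy.spatial.transform import Rotation as R
from plant import status,eyes
def T_tool(s):
    T=np.eye(4);T[:3,:3]=R.from_rotvec(s["orientation"]).as_matrix();T[:3,3]=s["tool_pos"];return T
def look(n,save=None):
    s=status.read_state();c=eyes.read_camera(n)
    c["T"]=T_tool(s)@c["hand_eye"] if n=="wrist" else c["world_from_camera"]
    c["n"]=n;c["f"]=c["image"].shape[0]/2/np.tan(np.radians(c["fovy"])/2)
    if save: cv2.imwrite("pics/"+save,c["image"])
    return c
def px2w(c,uv,z):
    "pixels -> points on the plane at height z"
    d=(np.atleast_2d(np.float64(uv))-[c["cx"],c["cy"]])/c["f"]
    if c["n"]=="wrist":
        r=np.linalg.norm(d,axis=1,keepdims=True);d=d*np.sinc(r/np.pi);d=np.c_[d,np.cos(r)]
    else: d=np.c_[d,np.ones(len(d))]
    d=d@c["T"][:3,:3].T;o=c["T"][:3,3]
    return o+d*((z-o[2])/d[:,2])[:,None]
def w2px(c,P):
    p=(np.atleast_2d(P)-c["T"][:3,3])@c["T"][:3,:3]
    if c["n"]=="wrist":
        r=np.hypot(p[:,0],p[:,1]);th=np.arctan2(r,p[:,2]);d=p[:,:2]*(th/np.maximum(r,1e-9))[:,None]
    else: d=p[:,:2]/p[:,2:]
    return d*c["f"]+[c["cx"],c["cy"]]
def shift(target,yaw=None):
    "shift in tool axes (mm) and turn (deg) from the measured pose; yaw = world angle of tool y (mod 180)"
    s=status.read_state();T=T_tool(s);d=(np.array(target)-T[:3,3])@T[:3,:3]*1000
    cur=np.degrees(np.arctan2(T[1,1],T[0,1]))
    t=0 if yaw is None else -((yaw-cur+90)%180-90)   # tool z down: positive turn lowers world yaw
    print("t %.2f pos %s yaw %.1f q6 %.2f open %.4f | shift mm %s turn %.1f"%(s["t"],np.round(T[:3,3],4),cur,s["q"][5],s["opening"],np.round(d,1),t))
E
python3 - <<'E'
from h import *
c=look("top")
for n,uv,z in [("tin top",(237,181),.112),("well",(174,264),.016),("cell",(386,182),.003),("pad",(325,275),.01),("recess",(462,277),.014),("loupe",(460,189),.03),("caliper",(320,145),.01)]:
    print(n,np.round(px2w(c,uv,z)[0],3))
w=look("wrist","w0.png");print(np.round(w["hand_eye"],3).tolist(),w["fovy"],w["cx"],w["cy"],w["f"])
shift([.57,.15,.33],None)
E
```

```text
tin top [0.653 0.183 0.112]
well [0.463 0.347 0.016]
cell [ 0.674 -0.173  0.003]
pad [ 0.442 -0.022  0.01 ]
recess [ 0.441 -0.351  0.014]
loupe [ 0.654 -0.349  0.03 ]
caliper [ 0.767 -0.006  0.01 ]
[[-0.001, -0.968, -0.252, 0.071], [1.0, -0.001, 0.0, -0.001], [-0.001, -0.252, 0.968, -0.149], [0.0, 0.0, 0.0, 1.0]] 65.70646984690485 319.7169428453923 195.85987302384737 309.70691628693146
t 0.20 pos [ 0.2417 -0.5488  0.235 ] yaw -66.2 q6 -0.09 open 0.0929 | shift mm [ 582.1 -507.3  -94.4] turn 0.0
```

View pics/w0.png

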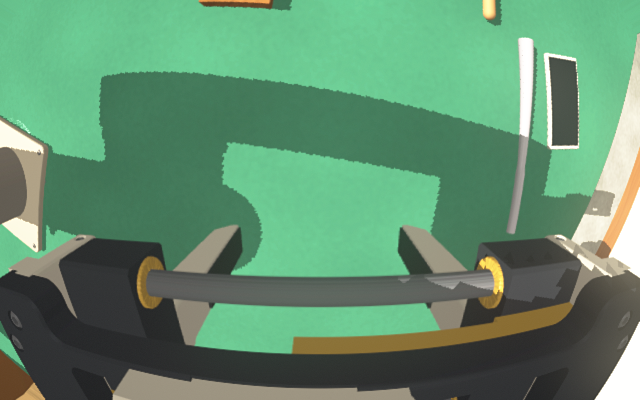

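The wrist view shows bench, the fingers at the bottom and the cutter stand just at the top edge. Next I move to a spot that sees the tray, the recess and the pad together.

Call:
servo_tool(plan="0.02 -0.013 -0.002 4; 0.05 -0.033 -0.006 9; 0.085 -0.055 -0.01 15; 0.12 -0.078 -0.014 20; 0.155 -0.101 -0.018 24; 0.19 -0.124 -0.02 24; 0.225 -0.147 -0.022 24; 0.26 -0.17 -0.024 24; 0.29 -0.19 -0.025 24; 0.32 -0.21 -0.025 24; 0.34 -0.222 -0.025 24; 0.349 -0.2275 -0.025 24", grip=-1)

```text
t: 1.2
tool_pos: [0.4709, -0.1974, 0.2606]
orientation: [-3.141, 0.002, -0.001]
force: [0.4, -1.0, -0.6]
opening: 0.0929
gripper_force: 0.0
```

Run:
```python
from h import *
w=look("wrist","w1.png");shift([.48,.2,.30],-90)
np.savez("w1.npz",**{k:v for k,v in w.items()})
```

```text
t 1.25 pos [ 0.4711 -0.1973  0.2605] yaw -90.0 q6 1.07 open 0.0931 | shift mm [   8.7 -397.3  -39. ] turn -0.0
```

View pics/w1.png

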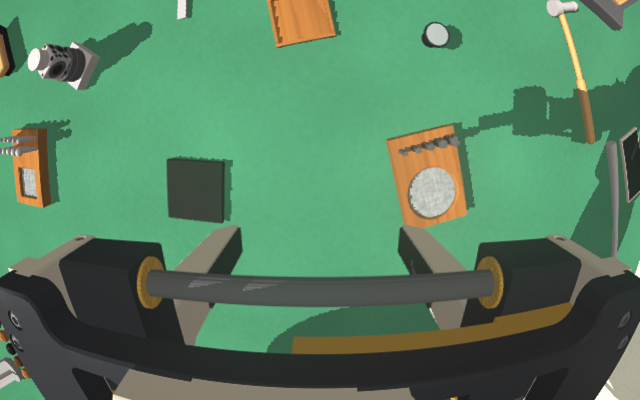

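The wrist view gives a clear pad (197,190), the recess (432,192), the tray at the top edge (302,20), the pile at left (62,62) and the doming well (29,182). I move to look down on the pile.

Call:
servo_tool(plan="0.005 -0.02 0 0; 0.015 -0.05 0 0; 0.025 -0.09 0 0; 0.037 -0.13 0 0; 0.05 -0.17 0 0; 0.06 -0.21 0 0; 0.073 -0.25 0 0; 0.085 -0.29 0 0; 0.095 -0.33 0 0; 0.104 -0.358 0 0; 0.109 -0.372 0 0; 0.109 -0.377 0 0")

```text
t: 2.25
tool_pos: [0.5806, 0.1774, 0.2599]
orientation: [3.141, -0.004, -0.001]
force: [0.6, -0.2, 0.3]
opening: 0.0931
gripper_force: 0.0
```

Run:
```python
from h import *
w=look("wrist","w2.png");shift([.653,.183,.16],-90)
np.savez("w2.npz",**{k:v for k,v in w.items()})
cv2.imwrite("pics/w2c.png",cv2.resize(w["image"][80:260,200:440],None,fx=3,fy=3,interpolation=cv2.INTER_CUBIC))
```

```text
t 2.30 pos [0.5802 0.1769 0.2599] yaw -90.2 q6 1.79 open 0.0931 | shift mm [72.9 -6.3 99.9] turn -0.2
```

View pics/w2c.png

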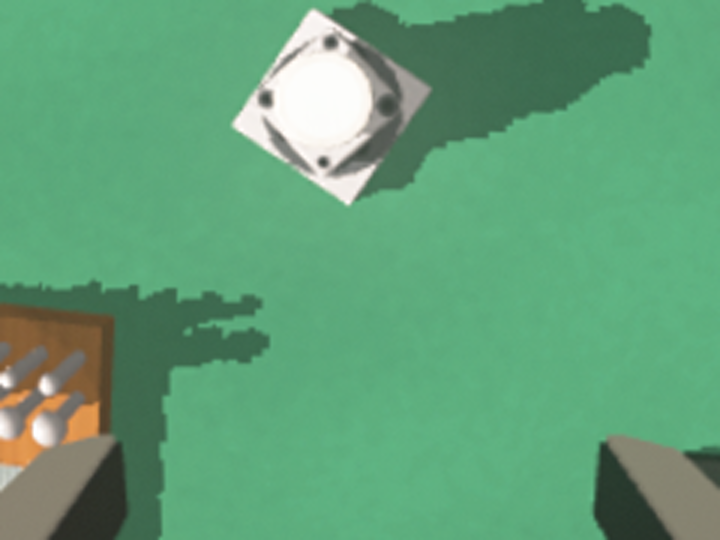

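The crop shows the tin top at crop (322,99), i.e. pixel (307,113). The block corners are at (313,9), (432,90), (349,206) and (233,125), and the cube and cutter sit between.

Run:
```python
from h import *
w={k:(v.item() if v.ndim==0 else v) for k,v in np.load("w2.npz").items()}
K=lambda p:np.array(p)/3+[200,80]
b=px2w(w,K([(313,9),(432,90),(349,206),(233,125)]),.022);e=np.roll(b,-1,0)-b
print("block",b.mean(0),np.linalg.norm(e,axis=1),np.degrees(np.arctan2(e[:,1],e[:,0]))%90)
t=px2w(w,K([(322,99)]),.112);print("tin",t,px2w(w,K([(271,99),(374,99)]),.112))
c={k:(v.item() if v.ndim==0 else v) for k,v in np.load("w1.npz").items()}
# recess, pad
im=c["image"];hsv=cv2.cvtColor(im,cv2.COLOR_BGR2HSV)
def big(m,box):
    z=np.zeros_like(m);x0,y0,x1,y1=box;z[y0:y1,x0:x1]=m[y0:y1,x0:x1]
    return max(cv2.findContours(z,cv2.RETR_EXTERNAL,cv2.CHAIN_APPROX_NONE)[0],key=cv2.contourArea)[:,0,:]
r=big(cv2.inRange(hsv,(0,0,120),(180,50,255)),(380,150,480,225));P=px2w(c,r,.014)
print("recess",cv2.minEnclosingCircle(P[:,:2].astype(np.float32)))
p=big(cv2.inRange(hsv,(0,0,0),(180,255,75)),(150,140,238,230));P=px2w(c,p,.01)
print("pad",cv2.minAreaRect((P[:,:2]*1000).astype(np.float32)),hsv[190,197],hsv[190,225])
o=big(cv2.inRange(hsv,(5,120,60),(22,255,255)),(380,110,480,232));P=px2w(c,o,.02)
print("cstand",cv2.minAreaRect((P[:,:2]*1000).astype(np.float32)))
q=big(cv2.inRange(hsv,(0,0,120),(180,50,255)),(15,160,40,205));P=px2w(c,q,.016);print("well",cv2.minAreaRect((P[:,:2]*1000).astype(np.float32)))
shift(list(t[0,:2])+[.16],-90)
```

```text
block [0.65209483 0.1895727  0.022     ] [0.05946539 0.05950304 0.05916504 0.05850248] [55.1969545  54.68596532 54.22984843 54.97964443]
tin [[0.65439766 0.18992946 0.112     ]] [[0.65464176 0.20610663 0.112     ]
 [0.65431173 0.17350451 0.112     ]]
recess ((0.4426645338535309, -0.3507474362850189), 0.035242483019828796)
pad ((445.4601745605469, -19.844039916992188), (87.70154571533203, 87.05179595947266), 84.32882690429688) [60 37 69] [ 73 116 110]
cstand ((462.69085693359375, -343.26678466796875), (130.9660186767578, 95.5474624633789), 15.145075798034668)
well ((465.7871398925781, 352.0921936035156), (42.387550354003906, 51.830848693847656), 82.88673400878906)
t 2.30 pos [0.5802 0.1769 0.2599] yaw -90.2 q6 1.79 open 0.0931 | shift mm [ 74.3 -13.2  99.9] turn -0.2
```

Call:
servo_tool(plan="0.01 -0.002 0 0; 0.03 -0.005 0 0; 0.055 -0.01 0.005 0; 0.07 -0.013 0.02 0; 0.074 -0.013 0.05 0; 0.074 -0.013 0.08 0; 0.074 -0.013 0.105 0; 0.074 -0.013 0.125 0; 0.074 -0.013 0.136 0; 0.074 -0.013 0.142 0; 0.074 -0.013 0.143 0; 0.074 -0.013 0.143 0")

```text
t: 3.3
tool_pos: [0.6547, 0.1883, 0.1187]
orientation: [-3.142, 0.008, -0.002]
force: [-0.1, -0.4, 0.9]
opening: 0.0931
gripper_force: 0.0
```

Call:
servo_tool(plan="0 0 0 0; 0 0 0 0; 0 0 0 0; 0 0 0 0; 0 0 0 0; 0 0 0 0; 0 0 0 0; 0 0 0 0; 0 0 0 0; 0 0 0 0", grip=1, grip_force=12)

```text
t: 4.13
tool_pos: [0.6541, 0.189, 0.1176]
orientation: [3.142, -0.006, -0.0]
force: [-0.2, 0.6, -0.8]
opening: 0.0311
gripper_force: 12.1
```

Call:
servo_tool(plan="0 0 -0.003 0; 0 0 -0.012 0; 0 0 -0.028 0; 0 0 -0.048 0; 0 0 -0.068 0; 0 0.005 -0.085 0; -0.003 0.02 -0.095 0; -0.008 0.045 -0.1 0; -0.015 0.08 -0.1 0; -0.022 0.115 -0.1 0; -0.029 0.15 -0.1 0; -0.036 0.185 -0.1 0")

```text
t: 5.13
tool_pos: [0.6164, 0.0018, 0.2179]
orientation: [3.141, -0.006, 0.0]
force: [0.5, -1.1, 0.2]
opening: 0.0313
gripper_force: 12.0
```

Call:
servo_tool(plan="-0.006 0.035 0 0; -0.012 0.07 0 0; -0.017 0.105 0 0; -0.019 0.135 0 0; -0.019 0.157 0 0; -0.019 0.169 0 0; -0.019 0.174 0 0; -0.019 0.175 0 0; -0.019 0.175 0 0")

```text
t: 5.88
tool_pos: [0.5976, -0.1701, 0.2176]
orientation: [-3.141, 0.006, 0.0]
force: [-0.3, -0.3, -0.7]
opening: 0.0311
gripper_force: 12.0
```

Run:
```python
from h import *
w=look("wrist");shift([.674,-.173,.06],-90)
np.savez("w3.npz",**{k:v for k,v in w.items()})
cv2.imwrite("pics/w3c.png",cv2.resize(w["image"][20:320,180:460],None,fx=2,fy=2,interpolation=cv2.INTER_CUBIC))
```

```text
t 5.93 pos [ 0.5978 -0.1697  0.2176] yaw -90.2 q6 1.21 open 0.0314 | shift mm [ 76.3   3.2 157.6] turn -0.2
```

View pics/w3c.png

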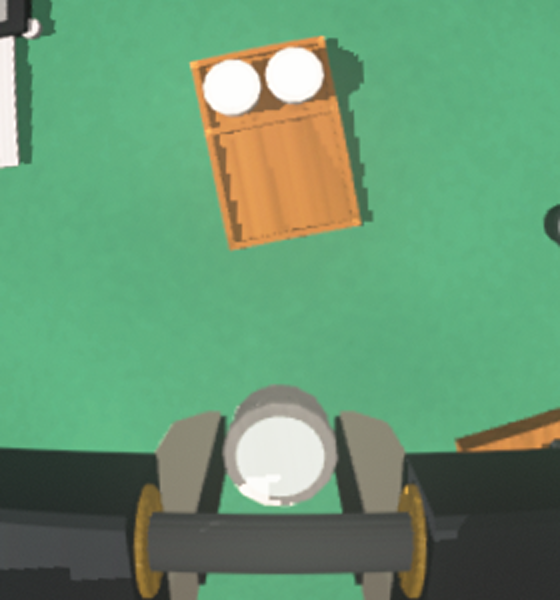

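The crop shows the tray's outer corners at (192,64), (325,38), (361,224) and (231,248), with its fixed tins at the far end. The tin is held level between the fingers.

Run:
```python
from h import *
w={k:(v.item() if v.ndim==0 else v) for k,v in np.load("w3.npz").items()}
K=lambda p:np.array(p)/2+[180,20]
b=px2w(w,K([(192,64),(325,38),(361,224),(231,248)]),.007);e=np.roll(b,-1,0)-b
print(np.linalg.norm(e,axis=1),np.degrees(np.arctan2(e[:,1],e[:,0])))
near=(b[2]+b[3])/2;far=(b[0]+b[1])/2;u=(far-near)/np.linalg.norm(far-near)
cell=near+u*.036;print("cell",cell,far-u*.078,"x axis yaw",np.degrees(np.arctan2(u[1],u[0])))
print("tin in hand",px2w(w,K([(280,458)]),.2))
y=np.degrees(np.arctan2(u[1],u[0]))+90
shift([*cell[:2],.029],y)
```

```text
[0.07806074 0.11185541 0.07683067 0.11126537] [ -79.08728051 -169.37154101  100.47218248   11.26154576]
cell [ 0.67873371 -0.17197253  0.007     ] [ 0.6763368  -0.17243602  0.007     ] x axis yaw 10.944165260370081
tin in hand [[ 0.59204906 -0.16928481  0.2       ]]
t 5.93 pos [ 0.5978 -0.1697  0.2176] yaw -90.2 q6 1.21 open 0.0314 | shift mm [ 81.    2.2 188.6] turn -11.1
```

Call:
servo_tool(plan="0.008 0 0.005 -3; 0.025 0.001 0.018 -6; 0.05 0.002 0.04 -9; 0.068 0.002 0.07 -11; 0.077 0.002 0.1 -11; 0.0795 0.002 0.125 -11; 0.0795 0.002 0.146 -11; 0.0795 0.002 0.162 -11; 0.0795 0.002 0.173 -11; 0.0795 0.002 0.179 -11; 0.0795 0.002 0.182 -11; 0.0795 0.002 0.183 -11")

```text
t: 6.93
tool_pos: [0.6776, -0.1726, 0.0351]
orientation: [3.127, 0.296, 0.001]
force: [0.4, 0.2, -0.1]
opening: 0.0309
gripper_force: 12.0
```

Call:
servo_tool(plan="0 0 0.0005 0; 0 0 0.001 0; 0 0 0.0015 0; 0 0 0.002 0; 0 0 0.0025 0; 0 0 0.003 0; 0 0 0.0035 0; 0 0 0.004 0; 0 0 0.0045 0; 0 0 0.005 0; 0 0 0.005 0")

```text
t: 7.85
tool_pos: [0.677, -0.1731, 0.0294]
orientation: [-3.128, -0.295, 0.0]
force: [-0.1, 0.4, -0.6]
opening: 0.0315
gripper_force: 12.0
```

Call:
servo_tool(plan="0 0 0.0003 0; 0 0 0.0006 0; 0 0 0.0009 0; 0 0 0.0012 0; 0 0 0.0012 0")

```text
t: 8.27
tool_pos: [0.6772, -0.1731, 0.0286]
orientation: [3.128, 0.295, 0.0]
force: [-0.5, 0.5, 0.6]
opening: 0.0313
gripper_force: 12.0
```

Call:
servo_tool(plan="0 0 0.0003 0; 0 0 0.0006 0; 0 0 0.0009 0; 0 0 0.001 0; 0 0 0.001 0")

```text
t: 8.68
tool_pos: [0.6773, -0.1731, 0.0285]
orientation: [3.128, 0.295, 0.0]
force: [-4.0, 1.9, 7.3]
opening: 0.0311
gripper_force: 12.0
```

Contact at 7 N, so I release and lift.

Call:
servo_tool(plan="0 0 -0.0005 0; 0 0 -0.0005 0; 0 0 -0.0005 0; 0 0 -0.0005 0; 0 0 -0.0005 0; 0 0 -0.0005 0", grip=-1)

```text
t: 9.18
tool_pos: [0.6771, -0.1731, 0.0277]
orientation: [-3.128, -0.295, 0.0]
force: [-0.5, -0.6, 1.1]
opening: 0.0665
gripper_force: 0.0
```

Call:
servo_tool(plan="0 0 -0.005 0; 0 0 -0.02 0; 0 0 -0.05 0; 0 0 -0.085 0; 0 0 -0.12 0; -0.005 -0.005 -0.155 0; -0.015 -0.02 -0.185 3; -0.03 -0.04 -0.21 6; -0.045 -0.07 -0.23 9; -0.06 -0.1 -0.23 11; -0.065 -0.12 -0.23 11; -0.068 -0.14 -0.23 11")

```text
t: 10.18
tool_pos: [0.5836, -0.0472, 0.2608]
orientation: [3.141, -0.007, 0.005]
force: [-0.2, -0.6, 0.9]
opening: 0.0931
gripper_force: 0.0
```

Run:
```python
from h import *
w=look("wrist","w4.png");shift([.58,.19,.26],-90)
```

```text
t 10.23 pos [ 0.583  -0.044   0.2606] yaw -90.1 q6 1.41 open 0.0932 | shift mm [  -3.5 -234.     0.9] turn -0.1
```

View pics/w4.png

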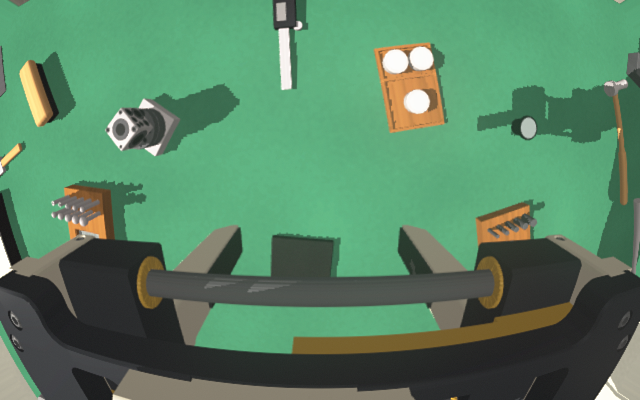

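The tin stands in its cell (417,102), and the pile (cube on top) is intact at (140,127). Back over the pile.

Call:
servo_tool(plan="0 -0.02 0 0; 0 -0.05 0 0; 0 -0.09 0 0; 0 -0.13 0 0; -0.002 -0.17 0 0; -0.003 -0.2 0 0; -0.003 -0.222 0 0; -0.003 -0.23 0 0; -0.003 -0.234 0 0; -0.003 -0.234 0 0")

```text
t: 11.07
tool_pos: [0.5823, 0.1858, 0.2587]
orientation: [3.142, -0.005, 0.001]
force: [-0.1, -0.7, -0.3]
opening: 0.0929
gripper_force: 0.0
```

Run:
```python
from h import *
w=look("wrist");shift([.654,.19,.16],-90)
np.savez("w5.npz",**{k:v for k,v in w.items()})
cv2.imwrite("pics/w5c.png",cv2.resize(w["image"][70:170,250:390],None,fx=5,fy=5,interpolation=cv2.INTER_CUBIC))
```

```text
t 11.12 pos [0.5824 0.185  0.2585] yaw -90.2 q6 1.80 open 0.0930 | shift mm [71.5 -5.3 98.5] turn -0.2
```

View pics/w5c.png

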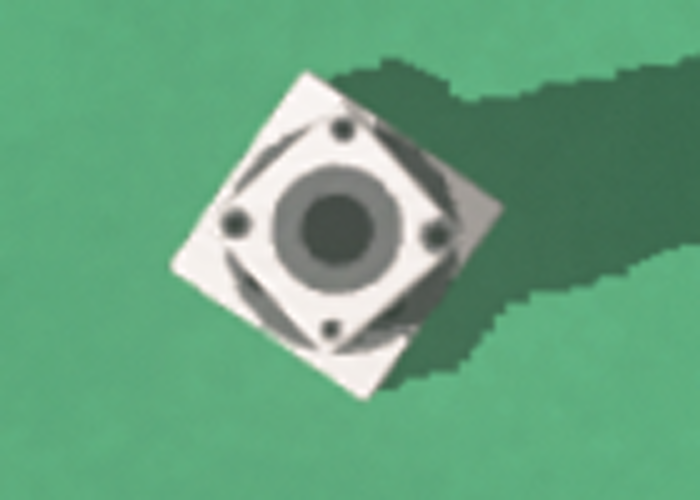

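The crop shows the cube's top with a central hollow at (337,228) and corner hollows at (343,128), (435,236), (331,328) and (236,222), which give its centre and its diagonals.

Run:
```python
from h import *
w={k:(v.item() if v.ndim==0 else v) for k,v in np.load("w5.npz").items()}
K=lambda p:(np.array(p)+.0)/5+[250,70]
b=px2w(w,K([(343,128),(435,236),(331,328),(236,222)]),.092)
d=[b[2]-b[0],b[3]-b[1]];a=[(np.degrees(np.arctan2(v[1],v[0]))+45)%90 for v in d]
c=px2w(w,K([(337,228)]),.092)[0];print("cube",b.mean(0),c,"edge yaw",a)
b=px2w(w,K([(306,70),(504,207),(367,400),(170,266)]),.022);e=np.roll(b,-1,0)-b
print("block",b.mean(0),np.degrees(np.arctan2(e[:,1],e[:,0]))%90,np.linalg.norm(e,axis=1))
y=np.mean(a)
for k in(y,y+90): shift([*c[:2],.083],k)
c={k:(v.item() if v.ndim==0 else v) for k,v in np.load("w1.npz").items()}
im=c["image"][110:220,0:70];cv2.imwrite("pics/wellc.png",cv2.resize(im,None,fx=5,fy=5,interpolation=cv2.INTER_CUBIC))
```

```text
cube [0.653844   0.18905879 0.092     ] [0.65388611 0.18890083 0.092     ] edge yaw [np.float64(41.33931787003809), np.float64(40.617412286965475)]
block [0.6524945  0.18951629 0.022     ] [54.93247131 54.96415741 55.00050708 54.93319816] [0.05947564 0.05917393 0.05950766 0.05924459]
t 11.12 pos [0.5824 0.185  0.2585] yaw -90.2 q6 1.80 open 0.0930 | shift mm [ 71.4  -4.2 175.5] turn 48.8
t 11.12 pos [0.5824 0.185  0.2585] yaw -90.2 q6 1.80 open 0.0930 | shift mm [ 71.4  -4.2 175.5] turn -41.2
```

Call:
servo_tool(plan="0.008 -0.001 0.005 -5; 0.022 -0.002 0.015 -11; 0.04 -0.003 0.03 -18; 0.056 -0.004 0.05 -24; 0.066 -0.004 0.07 -30; 0.071 -0.004 0.085 -36; 0.0715 -0.004 0.105 -41; 0.0715 -0.004 0.13 -41.2; 0.0715 -0.004 0.152 -41.2; 0.0715 -0.004 0.168 -41.2; 0.0715 -0.004 0.175 -41.2; 0.0715 -0.004 0.1765 -41.2")

```text
t: 12.12
tool_pos: [0.6526, 0.1875, 0.0794]
orientation: [-2.944, -1.097, 0.006]
force: [-0.2, -0.9, -0.2]
opening: 0.0928
gripper_force: 0.0
```

Call:
servo_tool(plan="0 0 0 0; 0 0 0 0; 0 0 0 0; 0 0 0 0; 0 0 0 0; 0 0 0 0; 0 0 0 0; 0 0 0 0; 0 0 0 0; 0 0 0 0", grip=1, grip_force=40)

```text
t: 12.95
tool_pos: [0.6537, 0.1894, 0.0815]
orientation: [2.943, 1.099, 0.0]
force: [0.2, -0.1, -0.2]
opening: 0.0379
gripper_force: 40.0
```

View pics/wellc.png

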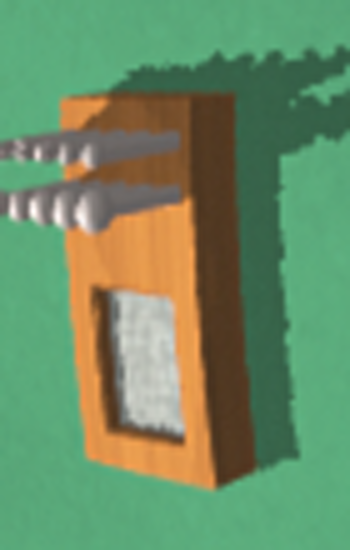

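The cube is held at 37.9 mm opening. The earlier crop shows the doming well with the punches beyond it along the stand's x. I lift and look from above the stand.

Call:
servo_tool(plan="0 0 -0.002 0; 0 0 -0.008 0; 0 0 -0.02 0; 0 0 -0.036 0; 0 0 -0.056 0; 0 0 -0.076 0; 0 0 -0.096 0; -0.003 -0.008 -0.113 3; -0.009 -0.025 -0.126 8; -0.018 -0.05 -0.134 13; -0.028 -0.08 -0.138 18; -0.038 -0.11 -0.1385 23")

```text
t: 13.95
tool_pos: [0.5527, 0.248, 0.2225]
orientation: [-3.104, -0.482, -0.005]
force: [0.6, 0.3, -3.6]
opening: 0.0379
gripper_force: 40.0
```

Run:
```python
from h import *
shift([.37,.35,.22],-97)
```

```text
t 13.95 pos [0.5527 0.248  0.2225] yaw -72.3 q6 1.60 open 0.0379 | shift mm [-143.1 -152.6    2.1] turn 24.7
```

Call:
servo_tool(plan="-0.022 -0.023 0 4; -0.046 -0.049 0 9; -0.07 -0.075 0 14; -0.093 -0.1 0 19; -0.114 -0.122 0 24; -0.13 -0.138 0 24.7; -0.139 -0.148 0 24.7; -0.143 -0.1525 0 24.7; -0.143 -0.1525 0 24.7; -0.143 -0.1525 0 24.7")

```text
t: 14.78
tool_pos: [0.3705, 0.3484, 0.2204]
orientation: [-3.136, 0.183, -0.002]
force: [0.6, 0.1, -4.5]
opening: 0.0378
gripper_force: 40.0
```

Run:
```python
from h import *
w=look("wrist");shift([.465,.35,.06],-97)
np.savez("w6.npz",**{k:v for k,v in w.items()})
cv2.imwrite("pics/w6c.png",cv2.resize(w["image"][20:320,180:460],None,fx=2,fy=2,interpolation=cv2.INTER_CUBIC))
```

```text
t 14.83 pos [0.3708 0.3481 0.2202] yaw -96.7 q6 2.34 open 0.0379 | shift mm [ 93.2 -12.9 160.3] turn 0.3
```

View pics/w6c.png

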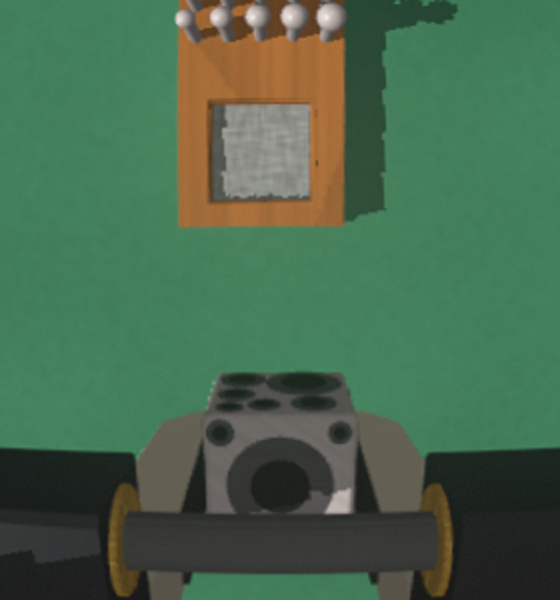

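The crop shows the well rim at about (209–312, 100–203), the stand's near corners at (178,226) and (345,226), and the cube held square in the fingers.

Run:
```python
from h import *
w={k:(v.item() if v.ndim==0 else v) for k,v in np.load("w6.npz").items()}
K=lambda p:np.array(p)/2+[180,20]
b=px2w(w,K([(209,100),(313,100),(313,203),(209,203)]),.024);e=np.roll(b,-1,0)-b
print(b.mean(0),np.linalg.norm(e,axis=1),np.degrees(np.arctan2(e[:,1],e[:,0])))
n=px2w(w,K([(178,226),(345,226),(178,60),(345,60)]),.024);v=n[1]-n[0];print(np.linalg.norm(v),np.degrees(np.arctan2(v[1],v[0])))
for a,c in((2,0),(3,1)): print(np.degrees(np.arctan2(*(n[a]-n[c])[[1,0]])))
u=np.array([-v[1],v[0],0])/np.linalg.norm(v);print((n[0]+n[1])/2+u*.042)
shift([*b.mean(0)[:2],.044],-97)
```

```text
[0.46550941 0.34858354 0.024     ] [0.05727194 0.05791771 0.0576432  0.05811457] [-97.20211977 173.38801151  82.99616764  -6.97968348]
0.0932617480047192 -96.95570737671602
-6.998956564374621
-6.55587620515279
[0.46585162 0.3482821  0.024     ]
t 14.83 pos [0.3708 0.3481 0.2202] yaw -96.7 q6 2.34 open 0.0379 | shift mm [ 93.9 -11.6 176.3] turn 0.3
```

Call:
servo_tool(plan="0.008 -0.001 0.002 0; 0.024 -0.003 0.008 0; 0.046 -0.006 0.02 0; 0.066 -0.009 0.038 0; 0.082 -0.011 0.06 0.3; 0.091 -0.0115 0.085 0.3; 0.094 -0.0115 0.108 0.3; 0.094 -0.0115 0.13 0.3; 0.094 -0.0115 0.148 0.3; 0.094 -0.0115 0.161 0.3; 0.094 -0.0115 0.168 0.3; 0.094 -0.0115 0.17 0.3")

```text
t: 15.83
tool_pos: [0.4643, 0.3479, 0.0482]
orientation: [3.134, -0.194, -0.003]
force: [-0.5, -0.0, -3.6]
opening: 0.0378
gripper_force: 40.0
```

Call:
servo_tool(plan="0 0 0.0005 0; 0 0 0.001 0; 0 0 0.0015 0; 0 0 0.002 0; 0 0 0.0025 0; 0 0 0.003 0; 0 0 0.0035 0; 0 0 0.004 0; 0 0 0.0045 0; 0 0 0.005 0; 0 0 0.005 0; 0 0 0.005 0")

```text
t: 16.83
tool_pos: [0.4644, 0.3489, 0.0448]
orientation: [3.136, -0.193, -0.0]
force: [-0.2, 0.6, -3.3]
opening: 0.038
gripper_force: 40.0
```

Call:
servo_tool(plan="0 0 0.0003 0; 0 0 0.0006 0; 0 0 0.0009 0; 0 0 0.0012 0; 0 0 0.0012 0")

```text
t: 17.25
tool_pos: [0.4644, 0.3489, 0.0436]
orientation: [3.136, -0.193, -0.0]
force: [0.1, 0.2, -4.5]
opening: 0.0381
gripper_force: 40.0
```

Call:
servo_tool(plan="0 0 0.0002 0; 0 0 0.0004 0; 0 0 0.0006 0; 0 0 0.0006 0")

```text
t: 17.58
tool_pos: [0.4645, 0.349, 0.0435]
orientation: [-3.136, 0.193, -0.0]
force: [-1.8, -1.4, -0.2]
opening: 0.0376
gripper_force: 40.0
```

The load has come off (−4.2 to −0.2 N), so the cube is seated. I release and retreat.

Call:
servo_tool(plan="0 0 0 0; 0 0 0 0; 0 0 -0.0005 0; 0 0 -0.0005 0; 0 0 -0.0005 0; 0 0 -0.0005 0; 0 0 -0.0005 0", grip=-1)

```text
t: 18.17
tool_pos: [0.4645, 0.349, 0.0437]
orientation: [-3.136, 0.193, -0.0]
force: [-0.4, 0.0, 0.4]
opening: 0.0797
gripper_force: 0.0
```

Call:
servo_tool(plan="0 0 -0.005 0; 0 0 -0.02 0; 0 0 -0.05 0; 0 0 -0.085 0; 0 0 -0.12 -2; 0 0.005 -0.15 -4; 0.005 0.02 -0.175 -7; 0.015 0.045 -0.195 -7; 0.03 0.075 -0.205 -7; 0.05 0.105 -0.21 -7; 0.07 0.135 -0.21 -7; 0.09 0.16 -0.21 -7")

```text
t: 19.17
tool_pos: [0.535, 0.1773, 0.2552]
orientation: [-3.141, 0.001, -0.003]
force: [0.4, 0.4, 0.3]
opening: 0.093
gripper_force: 0.0
```

Run:
```python
from h import *
shift([.58,.19,.26],-90)
```

```text
t 19.17 pos [0.535  0.1773 0.2552] yaw -90.0 q6 1.80 open 0.0930 | shift mm [ 45.  -12.7  -4.7] turn -0.0
```

Call:
servo_tool(plan="0.005 -0.005 0 0; 0.01 -0.01 0 0; 0.012 -0.012 0 0; 0.012 -0.012 0 0")

```text
t: 19.5
tool_pos: [0.5461, 0.1926, 0.2535]
orientation: [-3.141, -0.001, 0.001]
force: [1.1, -0.3, 0.3]
opening: 0.093
gripper_force: 0.0
```

Run:
```python
from h import *
w=look("wrist");np.savez("w7.npz",**{k:v for k,v in w.items()})
shift([.654,.189,.16],-90)
cv2.imwrite("pics/w7c.png",cv2.resize(w["image"][40:240,170:390],None,fx=3,fy=3,interpolation=cv2.INTER_CUBIC))
```

```text
t 19.55 pos [0.5458 0.1925 0.2535] yaw -89.9 q6 1.82 open 0.0932 | shift mm [108.2   3.7  93.5] turn 0.1
```

View pics/w7c.png

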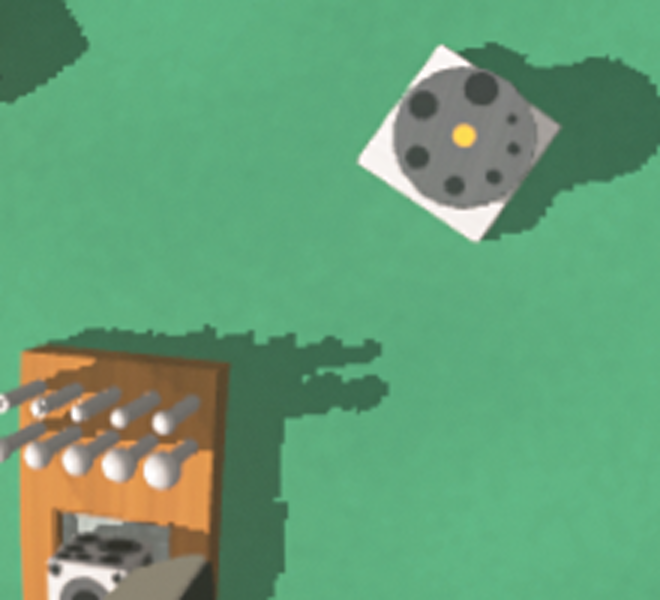

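The cube is down in its well (crop bottom left, (95,580)). The disc cutter's top is a disc centred at crop (465,137), radius 71, on the block.

Run:
```python
from h import *
w={k:(v.item() if v.ndim==0 else v) for k,v in np.load("w7.npz").items()}
K=lambda p:np.array(p)/3+[170,40]
c=px2w(w,K([(465,137)]),.054)[0];print(c,px2w(w,K([(393,137),(537,137)]),.054))
b=px2w(w,K([(440,44),(560,128),(480,242),(358,161)]),.022);e=np.roll(b,-1,0)-b
print("block",b.mean(0),np.degrees(np.arctan2(e[:,1],e[:,0]))%90,np.linalg.norm(e,axis=1))
shift([*c[:2],.048],-90)
```

```text
[0.65136968 0.18785565 0.054     ] [[0.65150223 0.21445788 0.054     ]
 [0.65172756 0.16118742 0.054     ]]
block [0.65227231 0.18952014 0.022     ] [54.52339942 55.74080289 55.7923691  55.63913174] [0.05964395 0.05745389 0.05973481 0.05877494]
t 19.55 pos [0.5458 0.1925 0.2535] yaw -89.9 q6 1.82 open 0.0932 | shift mm [105.7   4.8 205.5] turn 0.1
```

Call:
servo_tool(plan="0.01 0.001 0.003 0; 0.03 0.002 0.01 0; 0.055 0.003 0.025 0; 0.08 0.004 0.045 0; 0.097 0.005 0.07 0; 0.105 0.005 0.1 0; 0.1058 0.005 0.13 0; 0.1058 0.005 0.157 0; 0.1058 0.005 0.18 0; 0.1058 0.005 0.196 0; 0.1058 0.005 0.203 0; 0.1058 0.005 0.205 0")

```text
t: 20.55
tool_pos: [0.6502, 0.1868, 0.0465]
orientation: [3.141, 0.001, -0.006]
force: [0.1, -0.4, 0.3]
opening: 0.0927
gripper_force: 0.0
```

Call:
servo_tool(plan="0 0 0 0; 0 0 0 0; 0 0 0 0; 0 0 0 0; 0 0 0 0; 0 0 0 0; 0 0 0 0; 0 0 0 0; 0 0 0 0", grip=1, grip_force=45)

```text
t: 21.3
tool_pos: [0.6525, 0.1865, 0.0494]
orientation: [-3.141, 0.001, -0.002]
force: [-0.6, 2.6, 3.5]
opening: 0.0531
gripper_force: 45.0
```

Call:
servo_tool(plan="0 0 -0.002 0; 0 0 -0.008 0; 0 0 -0.02 0; 0 0 -0.036 0; 0 0 -0.056 0; -0.002 0.004 -0.076 0; -0.008 0.013 -0.096 0; -0.016 0.028 -0.113 0; -0.026 0.047 -0.126 0; -0.037 0.07 -0.134 0; -0.05 0.095 -0.14 0; -0.064 0.122 -0.142 0")

```text
t: 22.3
tool_pos: [0.5879, 0.0633, 0.1928]
orientation: [3.141, 0.0, 0.004]
force: [-0.2, -0.6, -3.8]
opening: 0.0535
gripper_force: 45.0
```

Call:
servo_tool(plan="-0.014 0.027 0 0; -0.028 0.055 0 0; -0.043 0.083 0 0; -0.058 0.111 0 0; -0.073 0.14 0 0; -0.088 0.168 0 0; -0.103 0.196 0 -2; -0.118 0.224 0 -4; -0.133 0.252 0 -6; -0.148 0.28 0 -8; -0.163 0.307 0 -10; -0.178 0.334 0 -12")

```text
t: 23.3
tool_pos: [0.4085, -0.2711, 0.1914]
orientation: [3.124, 0.33, 0.0]
force: [0.1, -0.1, -4.6]
opening: 0.0534
gripper_force: 45.0
```

Run:
```python
from h import *
shift([.346,-.377,.195],-75)
```

```text
t 23.30 pos [ 0.4085 -0.2711  0.1914] yaw -78.0 q6 0.67 open 0.0534 | shift mm [-83.2  90.5  -3.6] turn -3.0
```

Call:
servo_tool(plan="-0.022 0.024 0 -1; -0.042 0.047 0 -2; -0.059 0.066 0 -3; -0.072 0.08 -0.003 -3; -0.08 0.087 -0.003 -3; -0.083 0.09 -0.003 -3; -0.083 0.09 -0.003 -3; -0.083 0.09 -0.003 -3")

```text
t: 23.97
tool_pos: [0.3475, -0.3743, 0.1936]
orientation: [-3.114, -0.409, -0.0]
force: [0.4, 0.5, -3.7]
opening: 0.0532
gripper_force: 45.0
```

Run:
```python
from h import *
w=look("wrist");np.savez("w8.npz",**{k:v for k,v in w.items()})
cv2.imwrite("pics/w8c.png",cv2.resize(w["image"][20:320,180:460],None,fx=2,fy=2,interpolation=cv2.INTER_CUBIC))
hsv=cv2.cvtColor(w["image"],cv2.COLOR_BGR2HSV)
m=cv2.inRange(hsv,(0,0,90),(180,60,255));m[200:]=0;m[:,:230]=0;m[:,410:]=0
r=max(cv2.findContours(m,cv2.RETR_EXTERNAL,cv2.CHAIN_APPROX_NONE)[0],key=cv2.contourArea)[:,0,:]
print(cv2.boundingRect(r),cv2.minEnclosingCircle(px2w(w,r,.014)[:,:2].astype(np.float32)))
shift([.4427,-.3507,.0414],-75)
```

```text
(289, 58, 67, 67) ((0.44287165999412537, -0.35014837980270386), 0.03566432744264603)
t 24.02 pos [ 0.3477 -0.3741  0.1935] yaw -75.0 q6 0.39 open 0.0535 | shift mm [ 97.7   2.1 152.2] turn 0.0
```

View pics/w8c.png

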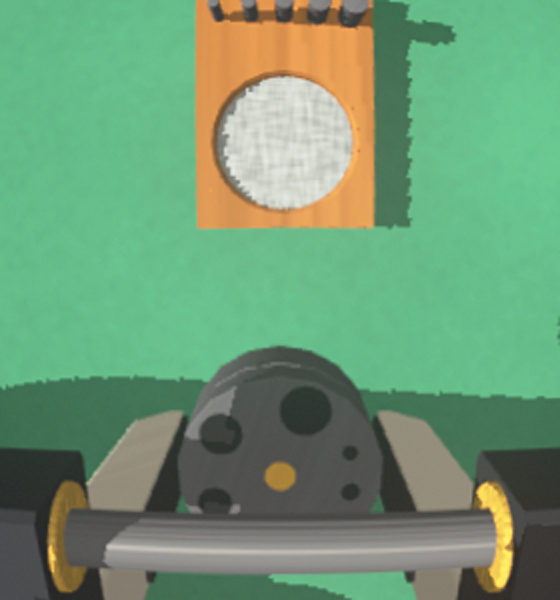

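The recess centre (283,142 in the crop) agrees with the first measurement. The cutter is held level and the stand is square with the tool. Lowering.

Call:
servo_tool(plan="0.008 0 0.002 0; 0.024 0.001 0.007 0; 0.046 0.001 0.017 0; 0.068 0.002 0.032 0; 0.085 0.002 0.052 0; 0.095 0.002 0.074 0; 0.0985 0.002 0.095 0; 0.0985 0.002 0.113 0; 0.0985 0.002 0.128 0; 0.0985 0.002 0.138 0; 0.0985 0.002 0.144 0; 0.0985 0.002 0.146 0")

```text
t: 25.02
tool_pos: [0.4429, -0.3505, 0.0465]
orientation: [-3.113, -0.41, 0.001]
force: [-0.9, 0.2, -4.5]
opening: 0.0534
gripper_force: 45.0
```

Call:
servo_tool(plan="0 0 0.0005 0; 0 0 0.001 0; 0 0 0.0015 0; 0 0 0.002 0; 0 0 0.0025 0; 0 0 0.003 0; 0 0 0.0035 0; 0 0 0.004 0; 0 0 0.0045 0; 0 0 0.005 0; 0 0 0.005 0; 0 0 0.005 0")

```text
t: 26.02
tool_pos: [0.4429, -0.3515, 0.0426]
orientation: [-3.115, -0.409, 0.0]
force: [1.0, 0.7, -4.2]
opening: 0.0532
gripper_force: 45.0
```

Call:
servo_tool(plan="0 0 0.0003 0; 0 0 0.0006 0; 0 0 0.0009 0; 0 0 0.001 0; 0 0 0.001 0")

```text
t: 26.43
tool_pos: [0.4429, -0.3515, 0.0416]
orientation: [-3.115, -0.409, 0.0]
force: [-0.2, 0.6, -4.0]
opening: 0.0531
gripper_force: 45.0
```

Call:
servo_tool(plan="0 0 0.0002 0; 0 0 0.0004 0; 0 0 0.0006 0; 0 0 0.0007 0; 0 0 0.0007 0")

```text
t: 26.85
tool_pos: [0.4429, -0.3516, 0.0413]
orientation: [3.115, 0.409, 0.0]
force: [-2.6, 1.9, 1.9]
opening: 0.0534
gripper_force: 45.0
```

The cutter is seated, so I release it and go back for the block.

Call:
servo_tool(plan="0 0 0 0; 0 0 0 0; 0 0 -0.0005 0; 0 0 -0.0005 0; 0 0 -0.0005 0; 0 0 -0.0005 0", grip=-1)

```text
t: 27.35
tool_pos: [0.443, -0.3517, 0.0415]
orientation: [3.115, 0.409, 0.0]
force: [0.0, -0.7, 0.3]
opening: 0.0885
gripper_force: 0.0
```

Call:
servo_tool(plan="0 0 -0.005 0; 0 0 -0.02 0; 0 0 -0.05 0; 0 0 -0.085 0; 0 0 -0.12 3; -0.002 -0.005 -0.15 6; -0.006 -0.02 -0.175 9; -0.01 -0.045 -0.195 12; -0.013 -0.075 -0.205 15; -0.016 -0.11 -0.205 15; -0.02 -0.145 -0.205 15; -0.023 -0.18 -0.205 15")

```text
t: 28.35
tool_pos: [0.3735, -0.1825, 0.247]
orientation: [3.141, -0.002, 0.002]
force: [-0.4, -0.5, 0.3]
opening: 0.093
gripper_force: 0.0
```

Run:
```python
from h import *
w=look("wrist","w9.png")
np.savez("w9.npz",**{k:v for k,v in w.items()})
shift([.58,.19,.22],-90)
```

```text
t 28.40 pos [ 0.3719 -0.1778  0.2466] yaw -90.0 q6 1.00 open 0.0930 | shift mm [ 208.2 -367.7   27.6] turn 0.0
```

View pics/w9.png

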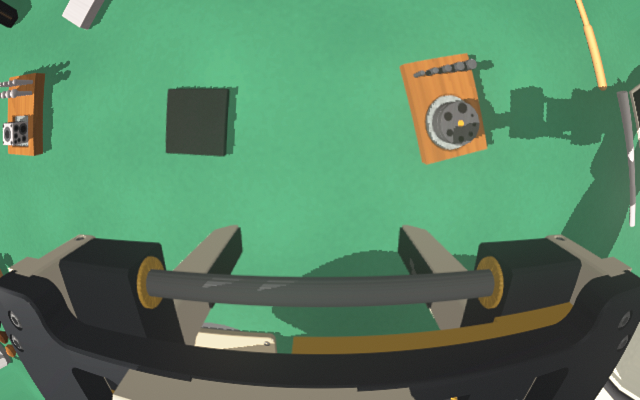

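The cutter sits in its recess (455,122), the cube is in its well at left (17,130), and the pad is at (198,122). I move so the block lies ahead of the tool with the jaws parallel to its sides.

Call:
servo_tool(plan="0.012 -0.015 0 -5; 0.03 -0.04 0 -11; 0.052 -0.067 0.002 -17; 0.076 -0.098 0.006 -23; 0.1 -0.128 0.012 -29; 0.124 -0.16 0.02 -35; 0.148 -0.19 0.027 -41; 0.172 -0.221 0.034 -47; 0.194 -0.25 0.04 -52; 0.21 -0.27 0.045 -55; 0.22 -0.282 0.047 -55; 0.223 -0.286 0.047 -55")

```text
t: 29.4
tool_pos: [0.5979, 0.1044, 0.1985]
orientation: [-2.785, -1.453, 0.001]
force: [0.5, 0.0, 0.2]
opening: 0.0931
gripper_force: 0.0
```

Call:
servo_tool(plan="0 0 0 0; 0 0 0 0; 0 0 0 0")

```text
t: 29.65
tool_pos: [0.5971, 0.1012, 0.2]
orientation: [2.787, 1.448, 0.0]
force: [0.8, -0.9, -0.8]
opening: 0.093
gripper_force: 0.0
```

```bash
cat > m.py <<'E'
from h import *
def rect(w,m,z):
    "largest blob in a mask -> minAreaRect in mm on plane z"
    r=max(cv2.findContours(m,cv2.RETR_EXTERNAL,cv2.CHAIN_APPROX_NONE)[0],key=cv2.contourArea)[:,0,:]
    print(cv2.boundingRect(r),cv2.minAreaRect((px2w(w,r,z)[:,:2]*1000).astype(np.float32)))
E
python3 - <<'E'
from m import *
w=look("wrist","w10.png");np.savez("w10.npz",**{k:v for k,v in w.items()})
hsv=cv2.cvtColor(w["image"],cv2.COLOR_BGR2HSV)
print(w2px(w,[[.6523,.1895,.022]]))
for v in(110,150,200):
    m=cv2.inRange(hsv,(0,0,v),(180,60,255));m[200:]=0;m[:,:240]=0;m[:,400:]=0;rect(w,m,.022)
shift([.6523,.1895,.0205],-35.05)
E
```

```text
[[314.33845334  85.51878668]]
(286, 57, 58, 57) ((652.877685546875, 190.20352172851562), (60.114620208740234, 59.63821792602539), 54.937477111816406)
(286, 57, 57, 57) ((652.529541015625, 190.61383056640625), (59.850181579589844, 58.58926773071289), 54.92978286743164)
(286, 58, 57, 55) ((652.6192016601562, 190.59396362304688), (58.28607177734375, 58.53627014160156), 54.80142593383789)
t 29.70 pos [0.5971 0.1012 0.2   ] yaw -35.1 q6 0.70 open 0.0930 | shift mm [104.   -5.8 179.6] turn -0.1
```

Call:
servo_tool(plan="0.012 -0.001 0.003 0; 0.035 -0.002 0.012 0; 0.06 -0.003 0.027 0; 0.082 -0.004 0.047 0; 0.097 -0.005 0.07 0; 0.104 -0.006 0.095 0; 0.105 -0.006 0.118 0; 0.105 -0.006 0.138 0; 0.105 -0.006 0.154 0; 0.105 -0.006 0.166 0; 0.105 -0.006 0.174 0; 0.105 -0.006 0.177 0")

```text
t: 30.7
tool_pos: [0.6521, 0.1915, 0.021]
orientation: [-2.787, -1.449, 0.002]
force: [-0.1, -0.2, 0.7]
opening: 0.0933
gripper_force: 0.0
```

Call:
servo_tool(plan="0 0 0.0005 0; 0 0 0.001 0; 0 0 0.0015 0; 0 0 0.002 0; 0 0 0.002 0; 0 0 0.002 0")

```text
t: 31.2
tool_pos: [0.6531, 0.1918, 0.021]
orientation: [2.787, 1.45, 0.001]
force: [0.3, 0.1, 0.6]
opening: 0.0929
gripper_force: 0.0
```

Call:
servo_tool(plan="0 0 0 0; 0 0 0 0; 0 0 0 0; 0 0 0 0; 0 0 0 0; 0 0 0 0; 0 0 0 0; 0 0 0 0", grip=1, grip_force=50)

```text
t: 31.87
tool_pos: [0.6529, 0.1916, 0.0204]
orientation: [2.787, 1.45, 0.0]
force: [1.6, -0.6, -0.5]
opening: 0.0598
gripper_force: 50.0
```

Call:
servo_tool(plan="0 0 -0.002 0; 0 0 -0.008 0; 0 0 -0.02 0; 0 0 -0.036 0; 0 0 -0.056 0; -0.004 0 -0.078 0; -0.013 0 -0.1 0; -0.028 0 -0.122 -2; -0.047 0 -0.142 -5; -0.07 0 -0.158 -8; -0.096 0 -0.17 -11; -0.124 0.001 -0.177 -14")

```text
t: 32.87
tool_pos: [0.5824, 0.0894, 0.2005]
orientation: [2.585, 1.782, 0.005]
force: [-0.2, -0.2, -6.2]
opening: 0.0599
gripper_force: 50.0
```

Run:
```python
from h import *
shift([.435,-.124,.2],-5.7)
```

```text
t 32.87 pos [0.5824 0.0894 0.2005] yaw -20.8 q6 0.43 open 0.0599 | shift mm [-251.9  -61.9   -0. ] turn -15.1
```

Call:
servo_tool(plan="-0.028 -0.007 0 -3; -0.057 -0.014 0 -6; -0.087 -0.021 0 -9; -0.117 -0.029 0 -12; -0.147 -0.036 0 -14; -0.176 -0.043 0 -15; -0.202 -0.05 0 -15; -0.224 -0.055 0 -15; -0.24 -0.059 0 -15; -0.249 -0.061 0 -15; -0.252 -0.062 0 -15; -0.252 -0.062 0 -15")

```text
t: 33.87
tool_pos: [0.434, -0.1235, 0.1979]
orientation: [2.336, 2.1, 0.001]
force: [0.2, 0.1, -5.5]
opening: 0.0597
gripper_force: 50.0
```

Call:
servo_tool(plan="0 0 0 0; 0 0 0 0")

```text
t: 34.03
tool_pos: [0.4345, -0.1226, 0.1975]
orientation: [-2.334, -2.102, -0.001]
force: [0.2, -0.1, -5.9]
opening: 0.0598
gripper_force: 50.0
```

Run:
```python
from m import *
w=look("wrist","w11.png");np.savez("w11.npz",**{k:v for k,v in w.items()})
hsv=cv2.cvtColor(w["image"],cv2.COLOR_BGR2HSV)
print(w2px(w,[[.445,-.02,.01]]))
for v in(60,75,90):
    m=cv2.inRange(hsv,(0,0,0),(180,90,v));m[195:]=0;m[:,:200]=0;m[:,440:]=0;rect(w,m,.01)
x,y=w2px(w,[[.445,-.02,.01]])[0].astype(int);print(hsv[y,x-55:x+56:5,2],hsv[y,x-55:x+56:5,1])
shift([.4454,-.02,.0304],-5.7)
```

```text
[[318.99236638  87.11670792]]
(278, 48, 81, 66) ((444.819580078125, -11.982810974121094), (72.43496704101562, 86.02427673339844), 84.324462890625)
(278, 47, 81, 80) ((444.23236083984375, -18.17325210571289), (86.45269012451172, 86.59744262695312), 84.74872589111328)
(277, 47, 82, 80) ((443.8822937011719, -18.112201690673828), (86.62084197998047, 87.2232894897461), 84.6657943725586)
[153 154 153  73  60  60  59  58  60  60  59  59  59  59  59  59  60  62
  62  65 161 162 165] [122 119 120  63  34  30  30  35  30  38  39  35  30  30  30  35  38  37
  37  78 122 123 121]
t 34.08 pos [ 0.4345 -0.1226  0.1975] yaw -6.0 q6 -0.28 open 0.0596 | shift mm [103.1   0.2 167.1] turn -0.3
```

Pad centre (0.444, −0.018), yaw 84.6°. After combining the views, the move is x 105.8 mm, y −1.1 mm, turn −0.5°.

Call:
servo_tool(plan="0.01 0 0.002 0; 0.028 0 0.008 0; 0.05 -0.0005 0.018 0; 0.072 -0.001 0.034 -0.2; 0.09 -0.001 0.054 -0.5; 0.101 -0.001 0.077 -0.5; 0.1058 -0.001 0.1 -0.5; 0.1058 -0.001 0.12 -0.5; 0.1058 -0.001 0.136 -0.5; 0.1058 -0.001 0.149 -0.5; 0.1058 -0.001 0.157 -0.5; 0.1058 -0.001 0.16 -0.5")

```text
t: 35.08
tool_pos: [0.4431, -0.017, 0.0359]
orientation: [-2.324, -2.111, 0.002]
force: [-0.9, 0.6, -5.9]
opening: 0.0599
gripper_force: 50.0
```

Call:
servo_tool(plan="0 0 0.0005 0; 0 0 0.001 0; 0 0 0.0015 0; 0 0 0.002 0; 0 0 0.0025 0; 0 0 0.003 0; 0 0 0.0035 0; 0 0 0.004 0; 0 0 0.0045 0; 0 0 0.005 0; 0 0 0.005 0; 0 0 0.005 0")

```text
t: 36.08
tool_pos: [0.4441, -0.018, 0.0324]
orientation: [-2.326, -2.112, 0.0]
force: [0.7, -0.5, -7.0]
opening: 0.0598
gripper_force: 50.0
```

Run:
```python
from h import *
shift([.4444,-.0172,.0304],-5.5)
```

```text
t 36.08 pos [ 0.4441 -0.018   0.0324] yaw -5.5 q6 -0.06 open 0.0598 | shift mm [0.9 0.2 2. ] turn -0.0
```

Call:
servo_tool(plan="0.0004 0 0.0003 0; 0.0008 0 0.0006 0; 0.0008 0 0.0009 0; 0.0008 0 0.0012 0; 0.0008 0 0.0015 0; 0.0008 0 0.0017 0; 0.0008 0 0.0017 0")

```text
t: 36.67
tool_pos: [0.4442, -0.0173, 0.0307]
orientation: [-2.326, -2.112, 0.0]
force: [-0.4, 0.2, -6.4]
opening: 0.0599
gripper_force: 50.0
```

Call:
servo_tool(plan="0 0 0.0002 0; 0 0 0.0004 0; 0 0 0.0006 0; 0 0 0.0006 0")

```text
t: 37.0
tool_pos: [0.4443, -0.0172, 0.0304]
orientation: [-2.326, -2.112, 0.0]
force: [-2.6, 0.3, -3.0]
opening: 0.0595
gripper_force: 50.0
```

Call:
servo_tool(plan="0 0 0.0002 0; 0 0 0.0003 0; 0 0 0.0003 0")

```text
t: 37.25
tool_pos: [0.4443, -0.0173, 0.0304]
orientation: [2.326, 2.112, -0.0]
force: [-4.9, -0.7, 4.1]
opening: 0.0596
gripper_force: 50.0
```

The block is seated. I release it and back off to check.

Call:
servo_tool(plan="0 0 0 0; 0 0 0 0; 0 0 -0.0005 0; 0 0 -0.0005 0; 0 0 -0.0005 0; 0 0 -0.0005 0", grip=-1)

```text
t: 37.75
tool_pos: [0.4445, -0.0173, 0.0305]
orientation: [2.326, 2.111, 0.0]
force: [-0.1, -0.4, -0.3]
opening: 0.092
gripper_force: 0.0
```

Call:
servo_tool(plan="0 0 -0.004 0; 0 0 -0.015 0; 0 0 -0.04 0; 0 0 -0.07 0; -0.01 0 -0.1 0; -0.03 0 -0.13 0; -0.055 0 -0.15 0; -0.08 0 -0.162 0; -0.098 0 -0.168 0; -0.105 0 -0.168 0; -0.105 0 -0.168 0; -0.105 0 -0.168 0")

```text
t: 38.75
tool_pos: [0.4338, -0.1213, 0.198]
orientation: [-2.326, -2.11, -0.0]
force: [0.3, 0.3, 0.6]
opening: 0.0931
gripper_force: 0.0
```

Run:
```python
from m import *
w=look("wrist","w12.png");hsv=cv2.cvtColor(w["image"],cv2.COLOR_BGR2HSV)
def cut(m): m[195:]=0;m[:,:200]=0;m[:,440:]=0;return m
for v in(110,150): rect(w,cut(cv2.inRange(hsv,(0,0,v),(180,60,255))),.032)
rect(w,cut(cv2.inRange(hsv,(0,0,0),(180,90,255))),.01)
t=look("top")
a=cv2.resize(w["image"][20:200,220:420],(400,360));b=cv2.resize(t["image"][100:320,130:530],(800,440)) 
im=np.zeros((600,800,3),np.uint8);im[:160]=0
a=cv2.resize(a,(178,160));im[:160,:178]=a;im[160:]=b;cv2.imwrite("pics/final.png",im)
s=status.read_state();print(s["t"],s["force"])
```

```text
(290, 56, 61, 59) ((444.5369873046875, -18.24582290649414), (59.88862228393555, 60.40636444091797), 84.27305603027344)
(290, 57, 60, 58) ((444.0517883300781, -18.504913330078125), (59.12040710449219, 59.29787063598633), 84.46446990966797)
(279, 48, 82, 82) ((443.9997863769531, -19.319812774658203), (89.67501068115234, 87.8255386352539), 84.94554901123047)
38.85 [-0.24578231  1.05119092 -0.2675662 ]
```

View pics/final.png

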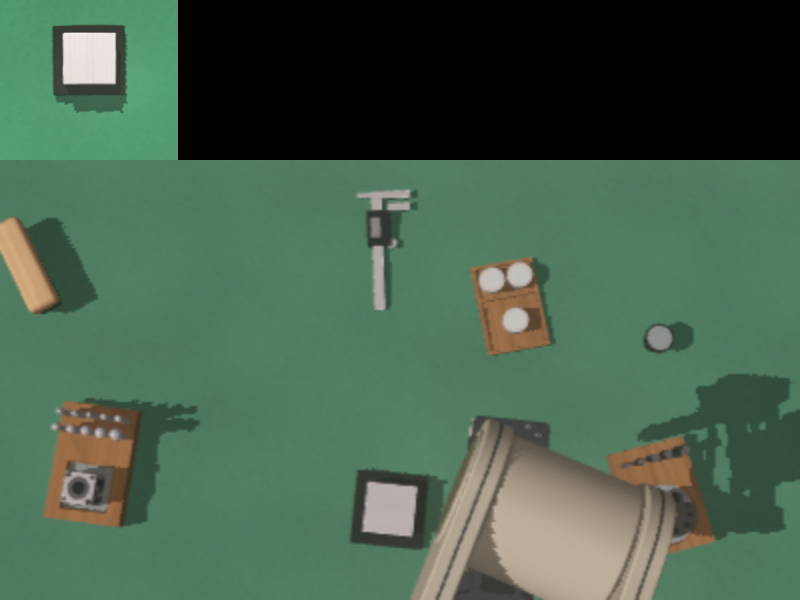

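The picture shows the block centred and square on the pad (within about 1 mm and 0.5°), the cube in the well and the tin in its cell. The caliper and loupe are untouched. The cutter is partly hidden by the arm here, but was seen seated earlier. Handing in.

```bash
python3 -c "
from plant import robot;print(robot.close_job())"
```

```text
the job is handed in; nothing more can be done
None
```

The tin, doming cube, disc cutter and bench block are each upright in their own place, the caliper and loupe were not touched, and the job was handed in at about 39 s; no verdict came back.

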